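Hold the large clip open round the tall card's edge

ROBOT

A 6-joint arm with a two-finger parallel gripper is mounted at the origin on the work surface. World frame = base frame: x ahead of the robot, y to its left, z up, the work surface at z = 0. Lengths are in mm, angles in rad, forces in N, time in s.
With the tool pointing down it reaches from about 275 to 825 mm from the base axis. Payload 4.9 kg.
Tool frame: the origin (TCP) lies at the very end of the fingers, on their centre line; the grasp point (between the pads) lies 19 mm behind it; z points along the fingers, y is the line along which they close (so a half turn about z gives the same grasp; the last joint's range is limited). The gripper opens to 85 mm and grips with 20 to 120 N. Pads are 22 mm wide; open, the fingers measure 114 mm over their backs; the gripper's body (76 mm by 85 mm) begins 54 mm behind the grasp point. The pads swing forward as they close: fully open they stand 13 mm farther back than shut.
Start: joints at [-1.358, 0.326, -0.193, 1.052, 0, 1.437], TCP at [186.952, -517.269, 231.281] pointing down, gripper open.
Joint ranges: [-2.65, 2.65], [-0.97, 1.79], [-1.3, 1.35], [-1.93, 2.1], [-1.47, 1.37], [-3.14, 3.14]. Speed limits (rad/s): [2.57, 2.57, 3.14, 3.14, 3.14, 3.14].

INTERFACE

Orientations are given as [roll, pitch, yaw] about the fixed x, y, z axes, in that order (R = Rz(yaw) Ry(pitch) Rx(roll)).
In Python, from bench import bot, solve_ik, imaging gives the robot as it stands. Calls block until the motion is done:
- bot.move_ptp(position, orientation): joint-space move of the TCP to a pose.
- bot.movel(position, rot=None, max_speed=150, threshold=None): straight line of the TCP; rot=None keeps the orientation; max_speed is the mean speed in mm/s. With threshold (N) it stops when the force on the tool has changed by that much, and returns True; else False.
- bot.move_j(angles): joint-space move.
- bot.grip(opening, effort=None): opening from 0.0 (shut) to 1.0 (fully open); effort is the grip in N (None keeps the last); returns when the fingers have stopped.
- bot.dwell(seconds).
- solve_ik(position, orientation): joint angles nearest the present ones, or None.
- bot.get_state(): the state.
- imaging.capture(name): name is "side" or "top" or "wrist"; returns the picture (420x560x3 uint8, blue, green, red); there is no depth.
- imaging.camera_model(name): a dict with "K" (3x3 intrinsics, pixels), "position" and "rotation" of the camera in the world. Camera axes: x right, y up, looking along -z (the intrinsics and any distortion apply to the point x, -y, -z); pixel columns grow to the right and rows downward; lengths in mm; the calibration is good to about 2 mm. A picture is of the moment at which its call begins: read the wrist's pose just before it. camera_model takes no time and is no camera call; for the wrist camera it gives the pose at the moment of the call.
A pose or a line that the arm cannot do raises bot.IKError and nothing moves.
- bot.sign_off(): hands the job in; it is judged then, once.
The state is a dict: "t": time; "qpos": joint angles; "joint_velocities": joint speeds; "effort": joint torques, N m; "tcp_pos": TCP position; "orientation": TCP orientation; "contact_force": force on the tool from outside, world axes, zero at the start; "wrist_torque": the same for the moment, N m; "opening": opening from 0.0 (shut) to 1.0 (fully open); "gripper_force": force on a finger pad.
Only numpy, scipy, OpenCV 4.12 (cv2) and the standard library are available. Lean on these libraries where they do the work, as an engineer would, in place of code of your own. Each camera call takes 0.05 s, during which the arm holds its last target. There are 200 camera calls.

TASK

Pick up the large spring clip by its handles, squeeze its jaws wide open clear of the cards, and bring it level around the upright near edge of the tall tabbed card, so that the edge stands about midway along the open jaws, touching neither, ready for a colleague to slip sheets in. Finish while holding it there, squeezed wide open at about half the card's height: do not let go or clip the card. Leave the card stands and everything else where they are.

Things in the scene. Friction and masses are not known exactly. Their poses are not given: they have to be found in the camera images.
- clip_handles (a point): Grip point of the LARGE clip: midway between its two handles, half-way up (22 mm above the desk as it lies). There the handles are 38 mm wide over their outsides when shut, 17 mm fully squeezed. x points forward to the jaws, y from handle to handle, z up. Pivot 32 mm ahead (+x), jaw tips 82 mm ahead, handle ends 20 mm behind. The axes belong to the barrel and stay midway between the plates.
- clip: The LARGE bare steel spring clip lying on its side, 101 mm long, 50 mm wide over the handle ends, 44 mm high, about 60 to 130 g. Like a clothes peg: two mirrored plates on an upright spring barrel; from above, two straight jaws run forward, two handles spread backward in a V. Origin at the barrel's foot on the pivot axis; same axes as clip_handles.
- clip_jaw (a joint): Spread of the large clip, as the turn of each plate: 0 rad shut (jaw tips 2 mm apart), 0.3 rad fully spread, at its stop (tips about 30 mm apart, handles parallel). Squeezing the handles together spreads the jaws; the spring shuts them when let go. About 3 N on each handle to begin, 8 N to hold at the stop; squeezing harder does no harm.
- card_edge (a point): Point on the TALL card's free upright edge, the one nearer the robot, standing out 40 mm beyond its base; mid-thickness, 66 mm above the desk. x points from the edge into the card (level), y square to its faces, z up. Card: stiff white board, 4 mm thick, 120 mm long, lower edge 12 mm and upper edge 120 mm above the desk, a raised tab 40 x 20 mm at the far end of its top.
- tall_card: The stand with the TALL tabbed card, one piece, 0.7 kg, loose on the desk: a blue slotted base 70 mm long, 60 mm wide, 24 mm high, the card upright along it. Origin under the middle of the base, on the desk; the card's free edge is 75 mm from it along -x; same axes as card_edge.
- low_card: Bystander: the like stand with the LOW card, 78 mm high over the desk, no tab. Which of the two stands is on the left and which on the right changes.
- small_clip: Bystander: a small steel clip of the same shape, 50 mm long, 25 mm wide, 24 mm high, not to be taken.
- stapler: Bystander: black stapler, 130 x 36 x 50 mm.
- tape_roll: Bystander: roll of clear tape lying flat, 68 mm across, 20 mm high.
- pen_cup: Bystander: pen cup, 76 mm across, 95 mm high, pens up to 155 mm.
- ink_pad: Bystander: stamp pad, 75 x 110 x 18 mm.
- wood_stamp: Bystander: wooden hand stamp, 40 x 60 mm, 80 mm high.
- calculator: Bystander: desk calculator, 140 x 85 x 17 mm.
There are look-alikes about, which are no part of the job. What is shaped like the tall_card but yellow is not meant.

How it is judged:
By the outcome, as a careful person would: the job done as asked, in the order asked, and still so for the second after the job is handed in, while the arm keeps its last pose, push and grip.
It also fails if it takes over 35 s, if anything falls off the work surface, if the arm or the gripper's body presses on something with over 40 N, if the wrist force passes 120 N, or if a joint passes its speed limit or range.

## Working session

There is one attempt and no reset: what is moved stays moved. The work goes in short steps, each a Python script; the robot and the scene stay as the last script left them, time stands still between calls to the robot, and variables do not carry over. Pictures are saved under pics/ and viewed, at most 10 in all, crops included, and the job is handed in when it is done.

```bash
ls; mkdir -p pics; python3 - <<'E'
from bench import bot, solve_ik, imaging
import cv2
for n in ("top","side"):
    cv2.imwrite(f"pics/{n}0.png",imaging.capture(n)); m=imaging.camera_model(n); print(n,m)
print(bot.get_state())
E
```

```text
pics
top {'K': array([[498.70396721,   0.        , 282.23631811],
       [  0.        , 498.70396721, 215.64350369],
       [  0.        ,   0.        ,   1.        ]]), 'position': array([ 506.00682055,   16.71510556, 1292.35128461]), 'rotation': array([ 0.09521511, -0.01997362, -1.57834267])}
side {'K': array([[386.14523882,   0.        , 277.7510938 ],
       [  0.        , 386.14523882, 203.09031236],
       [  0.        ,   0.        ,   1.        ]]), 'position': array([467.40688245, 749.21621863, 516.66474626]), 'rotation': array([ 1.05025965,  0.01339576, -2.9533206 ])}
{'t': 0.1, 'qpos': array([-1.35821297e+00,  3.26813491e-01, -1.93489403e-01,  1.05199691e+00,
        1.99876941e-06,  1.43660028e+00]), 'joint_velocities': array([ 0.00084388, -0.00159491,  0.00331753, -0.00181343,  0.00082959,
       -0.00041185]), 'effort': array([ 3.09685129e-04, -4.44239509e+01,  2.63038784e+01,  7.88907608e-03,
       -2.32313914e-04, -6.08340130e-06]), 'tcp_pos': array([ 186.83189041, -516.74345125,  230.60868335]), 'orientation': array([-3.14010296e+00, -2.03137035e-04,  3.46779258e-01]), 'contact_force': array([-0.77010631,  0.5414233 ,  0.16029223]), 'wrist_torque': array([0.0222254 , 0.00255167, 0.00673187]), 'gripper_force': 0.0, 'opening': 0.9980742525471915}
```

View pics/top0.png

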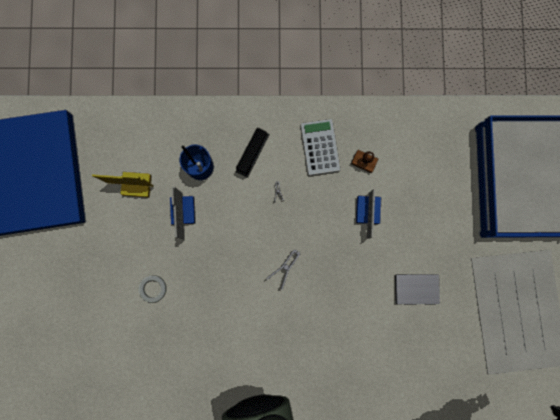

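View pics/side0.png

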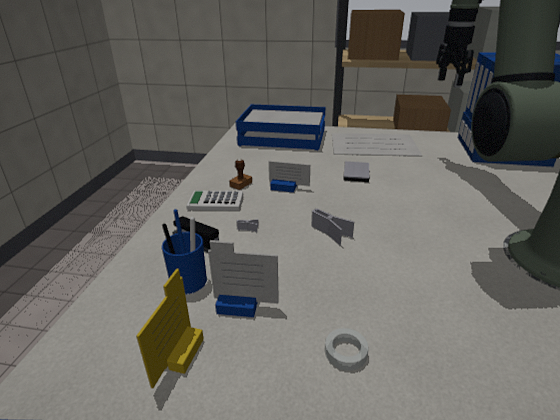

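The top view shows the large clip at about (283,268), with its jaws towards (297,251) and its handles towards (265,281) and (280,290). The tall card is the left blue stand, with its near edge at about (180,241). The side view confirms this: the tabbed card is at (245,275) and the yellow one beside it is the look-alike.

```bash
cat > h.py <<'E'
from bench import bot, solve_ik, imaging
import cv2, numpy as np
from scipy.spatial.transform import Rotation as Ro
def ray(m,px):
    d=np.linalg.solve(m["K"],[px[0],px[1],1.]); 
    r=np.array(m["rotation"]); R=Ro.from_euler("xyz",r).as_matrix() if r.ndim==1 else r
    return m["position"],R@np.array([d[0],-d[1],-d[2]])
def plane(m,px,z):
    o,d=ray(m,px); return o+d*(z-o[2])/d[2]
def tri(a,b):
    (o1,d1),(o2,d2)=[(o,d/np.linalg.norm(d)) for o,d in(a,b)]
    s=np.linalg.lstsq(np.c_[d1,-d2],o2-o1,rcond=None)[0]
    p,q=o1+s[0]*d1,o2+s[1]*d2; return (p+q)/2,np.linalg.norm(p-q)
def proj(m,P):
    r=np.array(m["rotation"]); R=Ro.from_euler("xyz",r).as_matrix() if r.ndim==1 else r
    c=R.T@(np.array(P)-m["position"]); u=m["K"]@np.array([c[0],-c[1],-c[2]]); return u[:2]/u[2]
E
python3 - <<'E'
from h import *
m=imaging.camera_model("top"); s=imaging.camera_model("side")
for n,p in dict(tips=(297,252),h1=(265,281),h2=(280,290)).items(): print(n,plane(m,p,44))
for n,p,z in [("edge",(180,241),120),("far",(179,188),140),("base",(183,210),24)]: print(n,plane(m,p,z))
print(tri(ray(m,(180,241)),ray(s,(278,256))))
t=bot.get_state(); w=imaging.camera_model("wrist"); print(w, t["tcp_pos"],t["orientation"])
E
python3 - <<'E'
import cv2
a=cv2.imread("pics/top0.png"); 
x=cv2.resize(a[165:300,150:310],None,fx=4,fy=4,interpolation=cv2.INTER_CUBIC)
cv2.imwrite("pics/topc.png",x)
E
```

```text
tips [533.58155454 -45.33643159  44.        ]
h1 [462.33526718  34.9018825   44.        ]
h2 [439.88830088  -2.17772818  44.        ]
edge [559.53611186 232.27754602 120.        ]
far [681.80213477 232.37688687 140.        ]
base [642.83932566 243.25229691  24.        ]
(array([565.15611462, 234.51986989, 112.28817523]), np.float64(10.63610829790279))
{'K': array([[363.965539  ,   0.        , 286.32284903],
       [  0.        , 363.965539  , 207.69382548],
       [  0.        ,   0.        ,   1.        ]]), 'position': array([ 263.49498329, -488.72490257,  374.1289445 ]), 'rotation': array([-0.32598368,  0.00266311, -1.22340555])} [ 186.83189041 -516.74345125  230.60868335] [-3.14010296e+00 -2.03137035e-04  3.46779258e-01]
```

View pics/topc.png

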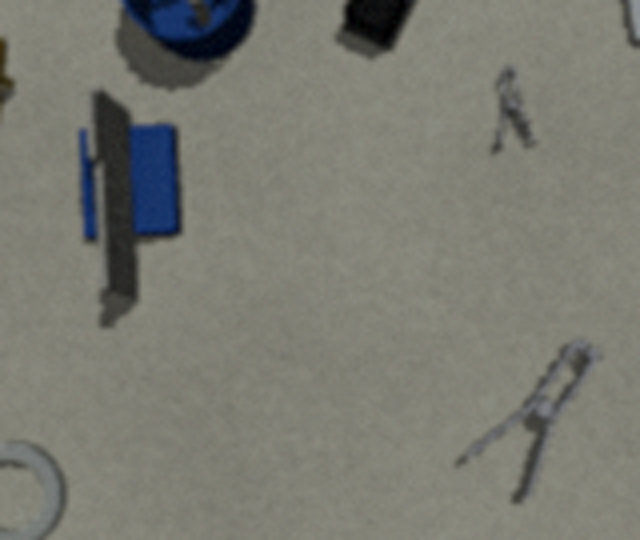

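The enlarged crop shows the barrel at crop (540,410), the tips at (585,347) and the handle ends at (460,463) and (520,498). The card's near top edge is at about (118,300), and the card runs roughly along +x. Next I'll look with the wrist camera from two places.

```bash
python3 - <<'E'
from h import *
import pickle
for yaw in(-0.642,0.0):
  for p in([480,-5,200],[467,4,3],[505,234,47]):
    print(yaw,p,solve_ik(p,[np.pi,0,yaw]))
out=[]
bot.move_ptp([490,-15,180],[np.pi,0,-0.642])
for i,p in enumerate([[490,-15,180],[512,19,180]]):
    if i: bot.movel(p)
    bot.dwell(.2)
    m=imaging.camera_model("wrist"); im=imaging.capture("wrist"); out.append((m,im))
pickle.dump(out,open("clip.pkl","wb"))
cv2.imwrite("pics/w1.png",np.hstack([cv2.resize(o[1][:,:],(400,300)) for o in out]))
print(bot.get_state()["t"],bot.get_state()["tcp_pos"])
E
```

```text
-0.642 [480, -5, 200] [-0.16434849  0.22299605 -0.41887682  0.92892346  0.         -2.66394115]
-0.642 [467, 4, 3] [-0.14969059  0.47553475 -0.67570229  0.41955928  0.         -2.64928324]
-0.642 [505, 234, 47] [ 0.30128894  0.52731832 -0.40589148  0.63758653  0.         -2.19830372]
0.0 [480, -5, 200] [-0.16434849  0.22299605 -0.41887682  0.92892346  0.          2.97724416]
0.0 [467, 4, 3] [-0.14969059  0.47553475 -0.67570229  0.41955928  0.          2.99190207]
0.0 [505, 234, 47] [ 0.30128894  0.52731832 -0.40589148  0.63758653  0.         -2.84030372]
4.4417 [511.58361782  18.44537615 180.00012037]
```

View pics/w1.png

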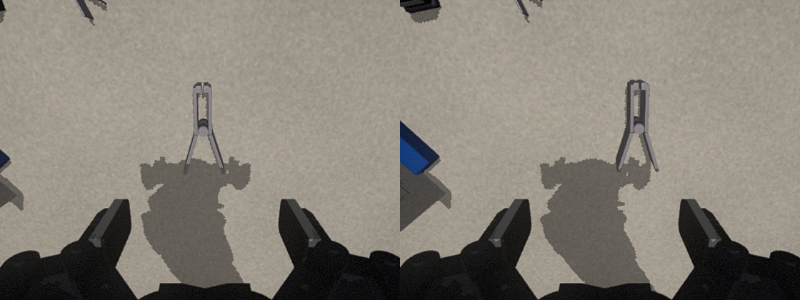

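The clip lies almost upright in both wrist views, with its tips at about (203,85) and (638,83), its barrel at (203,128) and (640,130), and its handle ends near row 168. I'll enlarge both to pick points.

```bash
python3 - <<'E'
import pickle,cv2,numpy as np
o=pickle.load(open("clip.pkl","rb"))
c=[cv2.resize(o[0][1][105:250,240:340],None,fx=4,fy=4,interpolation=cv2.INTER_CUBIC),cv2.resize(o[1][1][105:250,285:385],None,fx=4,fy=4,interpolation=cv2.INTER_CUBIC)]
cv2.imwrite("pics/w1c.png",np.hstack(c))
E
```

```text
(no output)
```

View pics/w1c.png

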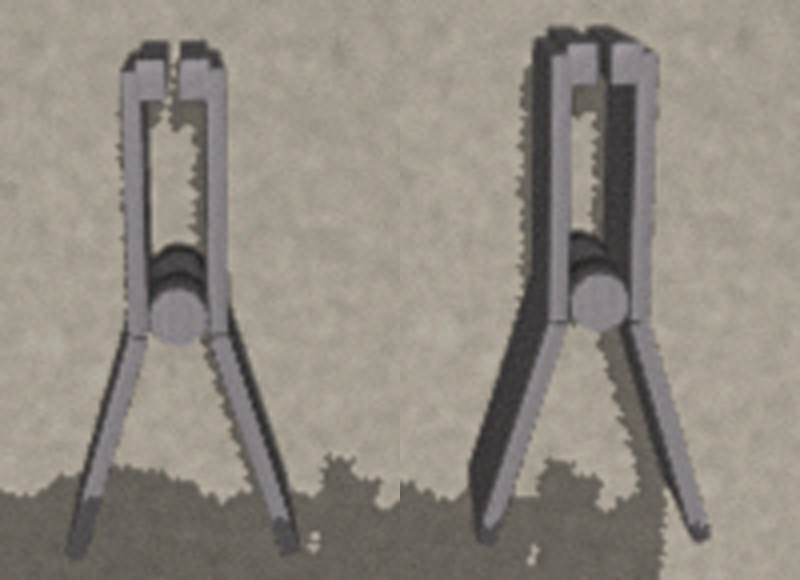

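```bash
python3 - <<'E'
from h import *
import pickle
(a,_),(b,_)=pickle.load(open("clip.pkl","rb"))
P={}
for n,p,q in [("barrel",(284.5,183.75),(335,180.25)),("tip",(283,120.5),(336,116.25)),("hl",(258.75,243.75),(306.25,240)),("hr",(312.5,243),(360.5,240))]:
    P[n],e=tri(ray(a,p),ray(b,q)); print(n,P[n].round(1),round(e,2))
h=(P["hl"]+P["hr"])/2; d=(P["tip"]-h)[:2]; yaw=np.arctan2(d[1],d[0]); u=np.array([np.cos(yaw),np.sin(yaw)])
print(np.linalg.norm(d),yaw,np.linalg.norm(P["hl"]-P["hr"]),"grip from ends",h[:2]+20*u,"barrel",P["barrel"][:2]-32*u,"tip",P["tip"][:2]-82*u)
E
```

```text
barrel [496.4 -18.6  45.4] 0.11
tip [536.1 -46.8  43.4] 0.13
hl [467.9  29.8  44.7] 0.44
hr [441.8  -6.7  46.1] 0.23
100.02820572164403 -0.6232293125880959 44.928723299849054 grip from ends [ 4.71069800e+02 -1.37192451e-01] barrel [4.70420542e+02 1.26352751e-01] tip [469.4687069    1.01366577]
```

The heights agree with the text: tops about 44 to 45 mm, grip point (470.5, 0.3), yaw -0.623. I'll grasp, lift and carry the clip above the card for a close look.

```bash
python3 - <<'E'
from h import *
import pickle
o=[np.pi,0,-0.623]
bot.move_ptp([470.5,0.3,70],o)
bot.movel([470.5,0.3,4],max_speed=100)
bot.grip(0.0,50); bot.dwell(.3)
s=bot.get_state(); print(s["t"],s["opening"],s["gripper_force"],s["contact_force"],s["tcp_pos"])
bot.movel([470.5,0.3,120],max_speed=120)
s=bot.get_state(); print(s["t"],s["opening"],s["gripper_force"],s["contact_force"])
cv2.imwrite("pics/held.png",imaging.capture("wrist"))
E
```

```text
6.75 0.16606797949445204 50.144877433776855 [-1.63925369  1.05669141  8.82682115] [4.71370499e+02 4.41118545e-01 4.97997114e+00]
7.8667 0.16629827937847177 48.97466003894806 [ 0.47963618  0.43823757 -2.66044676]
```

View pics/held.png

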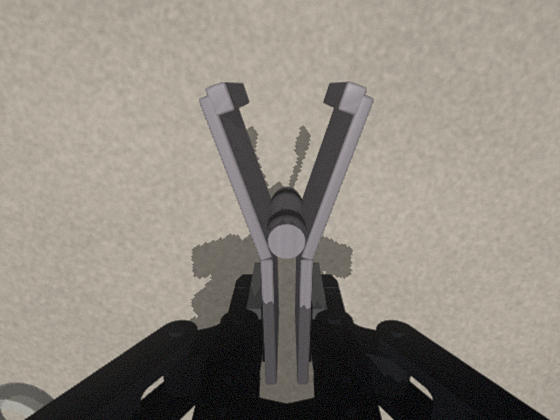

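The clip is held symmetrically and fully spread, with the barrel at (286,240) and the jaw tips at (240,95) and (333,95). I'll measure the hold in the tool frame and view the card edge from two places above it.

```bash
python3 - <<'E'
from h import *
import pickle
m=imaging.camera_model("wrist"); s=bot.get_state(); T=s["tcp_pos"]; R=Ro.from_euler("xyz",s["orientation"]).as_matrix()
for p in [(286,240),(217,98),(357,98),(240,95),(333,95)]: print(p,(R.T@(plane(m,p,T[2]+39)-T)).round(1))
bot.movel([470.5,0.3,220],max_speed=200)
bot.move_ptp([505,215,220],[np.pi,0,0])
out=[]
for i,p in enumerate([[505,215,220],[505,250,220]]):
    if i: bot.movel(p)
    bot.dwell(.2)
    m=imaging.camera_model("wrist"); out.append((m,imaging.capture("wrist")))
pickle.dump(out,open("card.pkl","wb"))
cv2.imwrite("pics/w2.png",np.hstack([cv2.resize(o[1],(400,300)) for o in out]))
s=bot.get_state(); print(s["t"],s["tcp_pos"],s["opening"])
E
```

```text
(286, 240) [ 35.5   0.4 -39.1]
(217, 98) [ 78.  -18.6 -39.1]
(357, 98) [ 78.   19.9 -39.1]
(240, 95) [ 78.8 -12.3 -39.1]
(333, 95) [ 78.8  13.2 -39.1]
10.325 [505.01990281 249.41587187 220.01792302] 0.16669215213201105
```

View pics/w2.png

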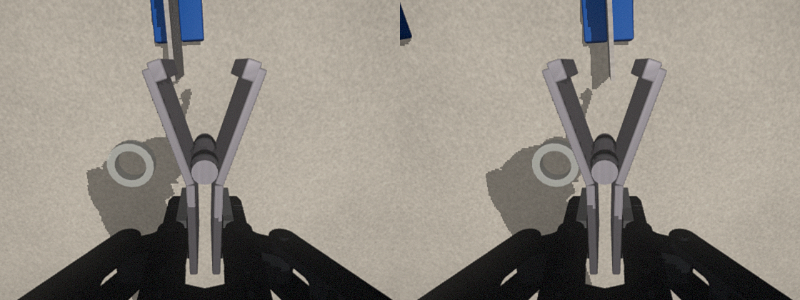

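The card edge is near (178,75) in the left view and (601,75) in the right view, visible between the open jaws. I'll enlarge both.

```bash
python3 - <<'E'
import pickle,cv2,numpy as np
o=pickle.load(open("card.pkl","rb"))
c=[cv2.resize(o[i][1][0:140,x:x+95],None,fx=4,fy=4,interpolation=cv2.INTER_CUBIC) for i,x in ((0,205),(1,240))]
cv2.imwrite("pics/w2c.png",np.hstack(c))
E
```

```text
(no output)
```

View pics/w2c.png

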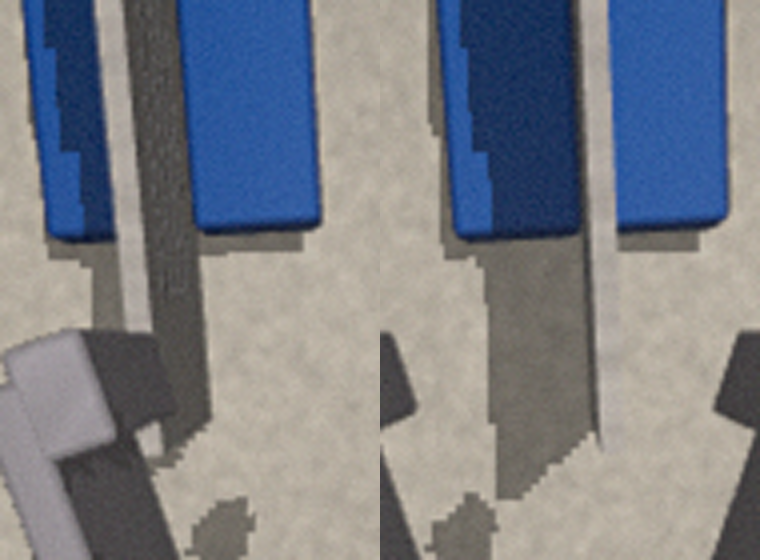

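```bash
python3 - <<'E'
from h import *
import pickle
(a,_),(b,_)=pickle.load(open("card.pkl","rb"))
A=lambda x,y:(205+x/4,y/4); B=lambda x,y:(240+(x-380)/4,y/4)
print(tri(ray(a,A(150,457)),ray(b,B(612,447))))
for z in(118,120):
  for m,n,f in((a,A(150,457),A(110,0)),(b,B(612,447),B(592,0))):
    p,q=plane(m,n,z),plane(m,f,z); d=q-p; print(z,p.round(1),q.round(1),np.arctan2(d[1],d[0]))
  # base near corners: left/right at z=24
for m,l,r in((a,A(47,238),A(320,225)),(b,B(455,236),B(728,220))):
    p,q=plane(m,l,24),plane(m,r,24); d=p-q; print(p.round(1),q.round(1),np.arctan2(-d[0],d[1]),np.linalg.norm(d))
E
```

```text
(array([569.10137377, 242.12719535, 120.6644452 ]), np.float64(1.3087971013138415))
118 [568.2 242.4 118. ] [634.5 245.7 118. ] 0.04926998530894159
118 [569.6 242.1 118. ] [634.2 245.7 118. ] 0.056217614925615424
120 [568.4 242.2 120. ] [634.1 245.4 120. ] 0.049269985308941916
120 [569.7 242.1 120. ] [633.8 245.7 120. ] 0.05621761492561558
[607.2 273.9  24. ] [609.7 214.8  24. ] 0.04181366774401848 59.14361723577135
[607.3 273.6  24. ] [610.5 214.7  24. ] 0.05399429310160631 59.01771631725626
```

The card edge triangulates to (569, 242), with its top at 120.7 mm and yaw 0.052. I'll back off, descend and go in along the card's direction.

```bash
python3 - <<'E'
from h import *
y=0.052; u=np.array([np.cos(y),np.sin(y),0]); n=np.array([-u[1],u[0],0]); E=np.array([569.1,242.1,49])
G=E-58.5*u+0.5*n; S=G-52*u; o=[np.pi,0,y]
bot.movel(S+[0,0,171],rot=o,max_speed=150)
bot.movel(S,max_speed=130); bot.dwell(.2)
f0=bot.get_state()["contact_force"]
r=bot.movel(G,max_speed=30,threshold=6); bot.dwell(.4)
s=bot.get_state(); print(G,r,s["t"],s["tcp_pos"],s["orientation"],s["opening"],s["gripper_force"],s["contact_force"]-f0)
w=imaging.capture("wrist"); t=imaging.capture("top"); d=imaging.capture("side")
big=lambda im,x0,x1,y0,y1:cv2.resize(im[y0:y1,x0:x1],(400,300),interpolation=cv2.INTER_CUBIC)
cv2.imwrite("pics/in.png",np.vstack([np.hstack([big(w,0,560,0,420),big(w,180,400,40,205)]),np.hstack([big(t,120,240,170,260),big(d,180,340,210,330)])]))
E
```

```text
[510.6530859  239.55869489  49.        ] False 14.7417 [510.65135952 239.57034475  49.01635636] [-3.14156610e+00 -1.73329664e-05  5.20035298e-02] 0.1689323579598889 49.001147747039795 [-0.30974128 -0.78884274  0.17948319]
```

View pics/in.png

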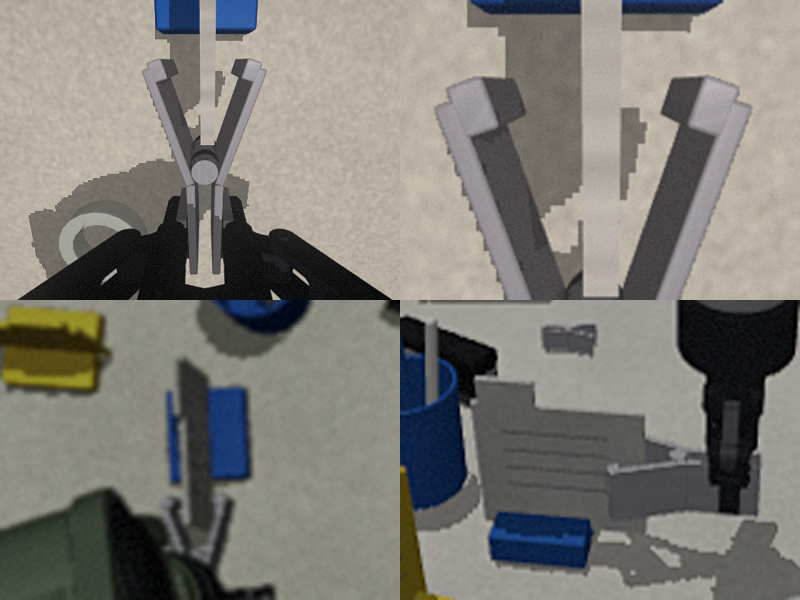

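The edge stands between the jaws, nearly centred (wrist columns 207 and 204), and the side view shows the clip level at mid-height of the card. Before handing in, I'll check the depth using the near end of the card's top.

```bash
python3 - <<'E'
from h import *
m=imaging.camera_model("wrist"); s=bot.get_state()
w=imaging.capture("wrist"); print(w[180:215:2,290].tolist())
R=Ro.from_euler("xyz",s["orientation"]).as_matrix()
for r in(196,200,204): print(r,(R.T@(plane(m,(290.5,r),120.3)-s["tcp_pos"])).round(1))
E
```

```text
[[164, 171, 178], [164, 173, 180], [162, 170, 177], [159, 167, 174], [163, 170, 178], [164, 170, 178], [167, 176, 183], [173, 181, 190], [168, 176, 182], [169, 177, 185], [162, 170, 180], [170, 177, 186], [83, 80, 85], [74, 78, 77], [70, 65, 69], [38, 39, 39], [40, 42, 40], [43, 44, 45]]
196 [ 59.6   0.6 -71.3]
200 [ 58.7   0.6 -71.3]
204 [ 57.9   0.6 -71.3]
```

```bash
python3 -c "
from bench import bot
print(bot.sign_off())"
```

```text
the job is handed in; nothing more can be done
None
```

The job is handed in: the arm is holding the large clip squeezed fully open and level at half the tall card's height, with the card's near edge about midway along the jaws and touching neither.

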